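# Close up the tool chest before grinding

### The arm

A 6-joint arm with a two-finger parallel gripper is mounted at the origin on the work surface. World frame = base frame: x ahead of the robot, y to its left, z up, the work surface at z = 0. Lengths are in m, angles in rad, forces in N, time in s.
With the tool pointing down it reaches from about 0.325 to 0.85 m from the base axis. Payload 4.4 kg.
Tool frame: the origin (TCP) lies at the very end of the fingers, on their centre line; the grasp point (between the pads) lies behind it (ctrl.hold_point_z is the y of the grasp point in the tool frame, in m); y points along the fingers, x is the direction in which the jaws open and shut, and the axes are right-handed (so a half turn about y gives the same grasp; the last joint's range is limited). The gripper opens to 94 mm and grips with 3 to 60 N. Pads are 16 mm wide; open, the fingers measure 119 mm over their backs; the gripper's body (75 mm by 177 mm) begins 78 mm behind the grasp point.
Start: joints at [-1.397, 0.207, 1.542, -0, 1.393, -0.15], TCP at [0.183, -0.545, 0.205] pointing down, gripper open.
Joint ranges: [-2.73, 2.73], [-0.86, 2.22], [0.23, 2.46], [-1.11, 4.25], [0.08, 2.63], [-2.82, 2.82]. Speed limits (rad/s): [2.79, 2.79, 3.14, 3.14, 3.14, 3.14].

### API

Orientations are given as [roll, pitch, yaw] about the fixed x, y, z axes, in that order (R = Rz(yaw) Ry(pitch) Rx(roll)).
In Python, from rig import ctrl, cams gives the robot as it stands.
- The arm moves only by the tool servo_tool, never from a script. Its argument "series" is a list of rows, each a list of 3 entries, a list of its own where there are three numbers: the shift along the tool's x, y, z in cm, then the turn, a rotation vector about the tool's x, y, z in degrees, then the closure, from -1 (fully open) to 1 (shut). A call has 1 to 20 rows; each row shifts and turns the commanded pose from where the row before left it, along the tool's axes as they then stand; what a row does not reach is not made up. A row lasts 1/8 s, in which the tool goes at most 62.5 mm and 10.7 degrees, less where a joint would pass 70% of its speed; a pose out of reach is approached as far as the arm can. A call is refused whole if a number of a shift passes 6.25 or a number of a turn 10.7, either way. A call with a gripper value outside its range is refused whole. The fingers move at their own pace and stop on an object; the grip force is fixed at half the most. Time passes only in rows, so rows that do not move let the fingers close. It gives the time, the measured TCP pose, the force and the opening at its end, in the units of the state.
- ctrl.get_obs(): the state, without advancing time (a new reading comes with each control period).
- cams.get_image(name): name is "scene" or "top" or "wrist"; returns a dict with "image" (384x512x3 uint8, blue, green, red), "K" (3x3 intrinsics, pixels), "eye" and "orientation" of the camera in the world. Camera axes: x right, y down, z forward; pixel columns grow to the right and rows downward; lengths in m; the calibration is good to about 2 mm. A picture is of the moment at which its call begins. There is no depth.
- ctrl.sign_off(): hands the job in, once; it reports no verdict.
The state is a dict: "time_s": time; "joints": joint angles; "dq": joint speeds; "joint_efforts": joint torques, N m; "position": TCP position; "tool_rot": TCP orientation; "wrist_force": force on the tool from outside, world axes, zero at the start; "torque": the same for the moment, N m; "grip_width": opening from 0.0 (shut) to 1.0 (fully open).
Only numpy, scipy, OpenCV 4.12 (cv2) and the standard library are available. Lean on these libraries where they do the work, as an engineer would, in place of code of your own. Each camera call takes 0.05 s, during which the arm holds its last target.

### The job

Grinding is about to start, so close up the little blue and grey tool chest to keep the grit out: with your fingertips push both open drawers fully home, and only then, with both drawers in, push the raised lid down until it is fully shut. Push gently, without slamming or ramming anything; do not lift the lid further open, pick up anything or disturb the other things on the bench or in the chest's tray. Finish with the hand clear.

Things in the scene. Friction and masses are not known exactly. Their poses are not given: they have to be found in the camera images.
- chest: steel tool chest fixed to the bench, 170 mm deep (its x) by 320 mm wide (its y), 100 mm high to the rim. Origin under its centre on the bench, z up. The two drawers, side by side, come out of its front along its -x, roughly towards the robot. Above them is an open tray, floor 70 mm above the bench, which the lid covers
- drawer_left_pull (a point): middle of the front edge of the aluminium pull ledge of the left drawer (the one at the chest's +y side). The ledge is 120 mm wide along y, 10 mm thick (this point is at mid-thickness, 61 mm above the bench) and juts 20 mm out of the blue drawer front, which is 152 mm wide and reaches from 8 to 66 mm above the bench. The point moves with the drawer.
- drawer_right_pull (a point): middle of the front edge of the aluminium pull ledge of the right drawer (the one at the chest's -y side). The ledge is 120 mm wide along y, 10 mm thick (this point is at mid-thickness, 61 mm above the bench) and juts 20 mm out of the blue drawer front, which is 152 mm wide and reaches from 8 to 66 mm above the bench. The point moves with the drawer.
- drawer_left (a joint): opening of the left drawer, m: 0 = fully home (ledge edge 113 mm from the chest's middle along chest -x), growing as it slides out along chest -x; stop at 0.10. Stays where it is left; slides with about 2 N of friction
- drawer_right (a joint): opening of the right drawer, m: 0 = fully home (ledge edge 113 mm from the chest's middle along chest -x), growing as it slides out along chest -x; stop at 0.10. Stays where it is left; slides with about 2 N of friction
- lid (a joint): lid angle, rad: 0 = shut, lying flat on the rim; grows as the lid swings up about the chest's rear top edge; stop at 1.5. A friction hinge (about 0.6 N m) holds it at any angle, so it must be pushed all the way; this takes some 2 to 6 N near its free edge
- lid_hinge (a point): middle of the lid's hinge line: chest's rear top edge, 85 mm behind the chest's middle and 100 mm above the bench; the hinge line runs along the chest's y. Does not move
- lid_edge (a point): middle of the lid's free edge, on its outer (upper) face; moves with the lid. The lid is a flat blue panel 170 mm from hinge line to free edge, 320 mm wide, 10 mm thick; its inner face passes through the hinge line. Shut, this point is 110 mm above the bench, over the chest's front edge
- grinding_disc: loose orange disc, 84 mm across, 7 mm thick, lying in the left half of the chest's tray; leave it. Origin: centre of its underside
- socket: loose steel socket, 24 mm across, 22 mm high, standing in the right half of the tray; leave it. Origin: centre of its underside
- green_bottle: green bottle, 56 mm across, 170 mm high, standing beside the chest; leave it. Origin: centre of its underside
- tape_roll: yellow roll of tape, 90 mm across, 25 mm high, lying beside the chest; leave it. Origin: centre of its underside
- water_bottle: clear water bottle with red cap, 66 mm across, 220 mm high; leave it. Origin: centre of its underside
- tub: white open plastic tub, 140 x 100 x 60 mm high; leave it. Origin: centre of its underside
There are look-alikes about, which are no part of the job. Of the things that look like the tub, the middle-sized one is meant.

How it is judged:
On the way, in this order (a step that is already met when the one before it is completed fails the run):
1. both drawers fully home, the lid still up (value of joint each of drawer_left, drawer_right below 0.004 m and value of joint lid above 0.3 rad), for 0.2 s.
2. lid fully shut (value of joint lid below 0.03 rad), for 0.2 s.
At the end, for the whole second after the job is handed in: both drawers within 4 mm of fully home, the lid within 0.03 rad (5 mm at its free edge) of shut, the loose things at rest (value of joint each of drawer_left, drawer_right below 0.004 m and value of joint lid below 0.03 rad and linear speed of each of grinding_disc, socket, green_bottle, tape_roll, water_bottle, tub below 0.02 m/s); the robot touches nothing.
It fails at once if a loose thing lifted, carried, or shifted by more than 20 mm (distance of any of grinding_disc, socket, green_bottle, tape_roll, water_bottle, tub from where it was at the start of the episode above 0.02 m).
It fails at once if a bottle tipped by more than 0.35 rad (angle between any of green_bottle, water_bottle's own z axis and vertical above 0.35 rad).
It fails at once if the lid lifted further open (past 1.3 rad) (value of joint lid above 1.3 rad).
It fails at once if a drawer slammed (over 0.4 m/s) or the lid slammed (over 2.5 rad/s) (velocity of joint any of drawer_left, drawer_right below -0.4 m/s or velocity of joint lid below -2.5 rad/s).
It fails at once if the chest, its drawers or lid rammed (over 150 N) (contact force between any of the arm, the fingers and chest above 150 N).
It also fails if it takes over 64 s, if anything falls off the work surface, if the arm or the gripper's body presses on something with over 40 N, if the wrist force passes 120 N, or if a joint passes its speed limit or range.

## Working session

There is one attempt and no reset: what is moved stays moved. The work goes in short steps, Python scripts to look and compute and a tool call to move; the robot and the scene stay as the last step left them, time stands still between calls to the robot, and variables do not carry over. Pictures are saved under pics/ and viewed, and the job is handed in when it is done.

Besides the shell and the picture viewer there is one more tool, called after "Request:" as name([rows], argument=value, ...), one row to a line, values as JSON. servo_tool: Moves the arm, as the interface text tells. Its arguments: {"type":"object","properties":{"series":{"type":"array"}},"required":["series"]}

```bash
ls; mkdir -p pics
python3 - <<'E'
from rig import ctrl,cams
import cv2
o=ctrl.get_obs();print(o); print(ctrl.hold_point_z)
for n in ["scene","top","wrist"]:
    d=cams.get_image(n);cv2.imwrite(f"pics/{n}0.png",d["image"]);print(n,d["K"],d["eye"],d["orientation"])
E
```

```text
pics
{'time_s': 0.0, 'joints': array([-1.39652490e+00,  2.07401927e-01,  1.54291241e+00, -1.03399899e-05,
        1.39347876e+00, -1.50484089e-01]), 'dq': array([ 0.00033475, -0.00072709, -0.00072176,  0.00119983, -0.00199094,
        0.00225806]), 'joint_efforts': array([ 1.84076023e-03, -3.70874047e+01, -2.81413293e+01,  7.00157136e-02,
        3.63349286e-02, -1.83937113e-04]), 'position': array([ 0.1833265 , -0.5441652 ,  0.20432077]), 'tool_rot': array([-1.5704765 ,  0.0021771 , -1.24603863]), 'wrist_force': array([ 0.28542764, -0.51027666,  0.34723749]), 'torque': array([-0.04856716, -0.00894026, -0.01186392]), 'grip_width': 0.999534271979236}
-0.0188
scene [[483.57153131   0.         260.00994019]
 [  0.         483.57153131 192.14936661]
 [  0.           0.           1.        ]] [-0.27050173  0.32508059  1.38995771] [-2.52313666e+00  1.56653504e-03 -1.97829102e+00]
top [[431.66931042   0.         267.88340997]
 [  0.         431.66931042 193.123562  ]
 [  0.           0.           1.        ]] [ 0.31173286 -0.01489344  1.3081371 ] [-2.96197007  0.00494519 -1.57883383]
wrist [[307.28060015   0.         253.20719082]
 [  0.         307.28060015 191.89012188]
 [  0.           0.           1.        ]] [ 0.25187572 -0.52194281  0.38288722] [ 2.89356237e+00  7.60149414e-04 -1.24583970e+00]
```

View pics/scene0.png

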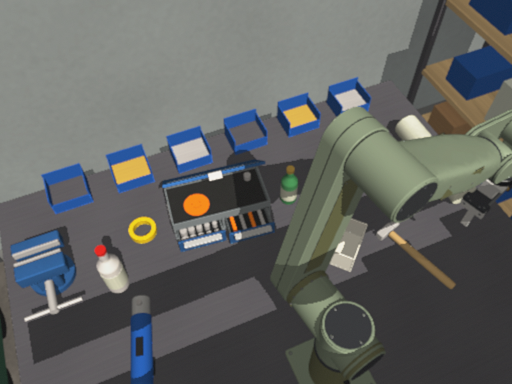

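View pics/top0.png

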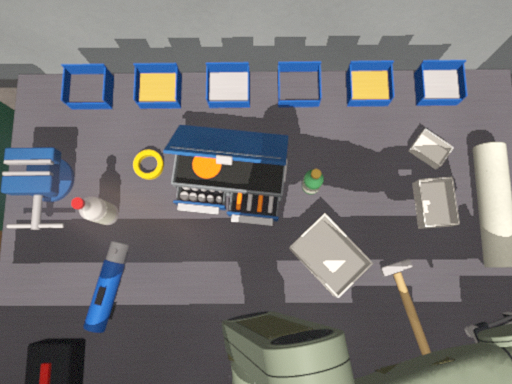

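The chest is in the middle: top view about u 170-290, v 128-225. Both drawers are open towards the robot. The green bottle is just to its right at (313,180), and the tape roll is to its left at (148,164). I'll zoom in.

Run:
```python
import cv2
a=cv2.imread("pics/top0.png")[115:235,155:335];cv2.imwrite("pics/topz.png",cv2.resize(a,None,fx=4.4,fy=4.4,interpolation=cv2.INTER_CUBIC))
a=cv2.imread("pics/scene0.png")[150:255,145:310];cv2.imwrite("pics/scenez.png",cv2.resize(a,None,fx=4.8,fy=4.8,interpolation=cv2.INTER_CUBIC))
```

```text
(no output)
```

View pics/topz.png

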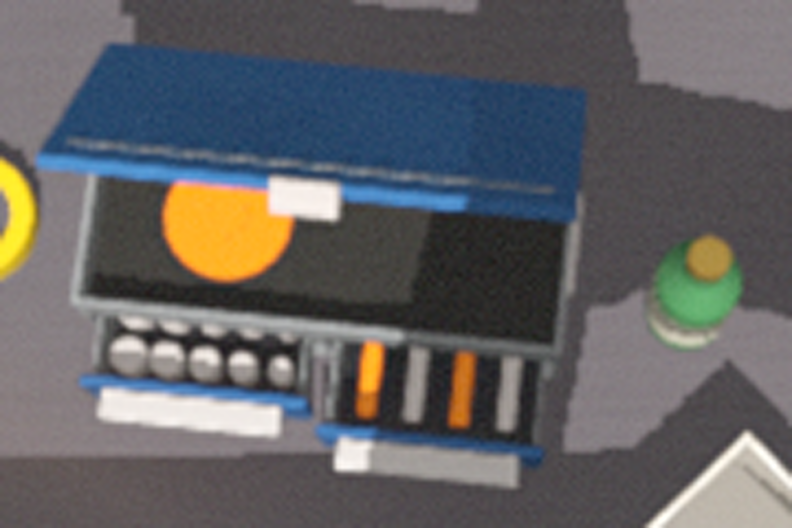

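View pics/scenez.png

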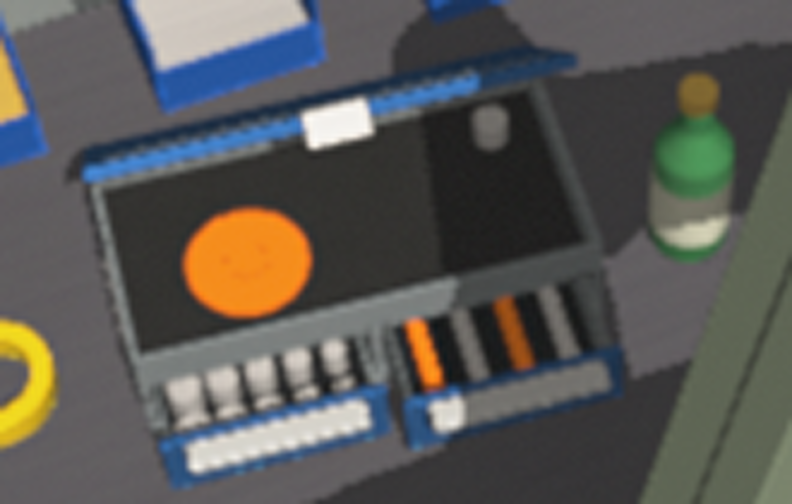

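```bash
cat > h.py <<'E'
import numpy as np
from scipy.spatial.transform import Rotation as R
P={"scene":([[483.57153131,0,260.00994019],[0,483.57153131,192.14936661],[0,0,1]],[-0.27050173,0.32508059,1.38995771],[-2.52313666e+00,1.56653504e-03,-1.97829102e+00]),
"top":([[431.66931042,0,267.88340997],[0,431.66931042,193.123562],[0,0,1]],[0.31173286,-0.01489344,1.3081371],[-2.96197007,0.00494519,-1.57883383])}
Z={"top":(4.4,155,115),"scene":(4.8,145,150)}
def ray(n,uv,zoom=True,p=None):
    K,e,o=p or P[n]
    uv=np.array(uv,float)
    if zoom: s,a,b=Z[n]; uv=(uv+.5)/s-.5+[a,b]
    d=R.from_euler("xyz",o).as_matrix()@np.linalg.solve(np.array(K),[*uv,1]);return np.array(e),d/np.linalg.norm(d)
def plane(n,uv,z,**k):
    e,d=ray(n,uv,**k);return e+d*(z-e[2])/d[2]
def tri(r1,r2):
    A=np.zeros((3,3));b=np.zeros(3)
    for e,d in(r1,r2):
        M=np.eye(3)-np.outer(d,d);A+=M;b+=M@e
    x=np.linalg.solve(A,b);return x,[float(np.linalg.norm((np.eye(3)-np.outer(d,d))@(x-e))) for e,d in(r1,r2)]
E
python3 - <<'E'
from h import *
np.set_printoptions(precision=4,suppress=True)
print("ledgeL",plane("top",(98,420),.066),plane("top",(280,437),.066))
print("ledgeR",plane("top",(335,470),.066),plane("top",(520,487),.066))
print("rim front",plane("top",(75,303),.1),plane("top",(557,347),.1))
print("scene ledgeL",plane("scene",(192,472),.066),plane("scene",(373,430),.066))
print("scene ledgeR",plane("scene",(432,432),.066),plane("scene",(613,388),.066))
print("rim front",plane("scene",(137,356),.1),plane("scene",(603,242),.1))
for nm,t,s in [("lidL",(40,160),(86,172)),("lidR",(575,217),(575,60)),("tabL",(270,180),(303,112)),("tabR",(340,185),(372,98)),("rimL",(75,303),(137,356)),("rimR",(557,347),(603,242)),("LL",(98,420),(192,472)),("LR",(280,437),(373,430)),("RL",(335,470),(432,432)),("RR",(520,487),(613,388)),("cap",(710,258),(697,95))]:
    print(nm,*tri(ray("top",t),ray("scene",s)))
E
```

```text
ledgeL [0.4896 0.2544 0.066 ] [0.4773 0.1339 0.066 ]
ledgeR [0.4551 0.0975 0.066 ] [ 0.4429 -0.024   0.066 ]
rim front [0.5616 0.2642 0.1   ] [ 0.5298 -0.0486  0.1   ]
scene ledgeL [0.4931 0.2529 0.066 ] [0.4758 0.1343 0.066 ]
scene ledgeR [0.459  0.0994 0.066 ] [ 0.4425 -0.0231  0.066 ]
rim front [0.5695 0.2608 0.1   ] [ 0.5312 -0.0548  0.1   ]
lidL [0.6188 0.256  0.2383] [0.0006735454993272549, 0.0006735454993273116]
lidR [ 0.5819 -0.0559  0.2365] [0.00036271541879792104, 0.0003627154187980632]
tabL [0.6024 0.1199 0.2483] [0.0001798742046444411, 0.00017987420464448152]
tabR [0.5983 0.0779 0.2468] [0.00187475538189682, 0.0018747553818967025]
rimL [0.5587 0.2611 0.116 ] [0.0006163283605045991, 0.0006163283605047329]
rimR [ 0.527  -0.0503  0.1089] [0.002302037990120569, 0.002302037990120606]
LL [0.4887 0.253  0.0732] [0.00026912556288709907, 0.0002691255628870522]
LR [0.4775 0.134  0.0631] [0.00023483951698035615, 0.00023483951698036513]
RL [0.4555 0.0986 0.0704] [0.001801828887783968, 0.0018018288877840508]
RR [ 0.4432 -0.0237  0.0644] [0.000306514191394232, 0.00030651419139429855]
cap [ 0.5723 -0.1411  0.1685] [0.0003394778034622549, 0.00033947780346222663]
```

The two views agree. Chest yaw is about -0.1 rad, and the drawers are about 44 mm (left) and 63 mm (right) open. The lid is at about 0.8 rad with its edge at z≈0.24. Next I'll plan the transit, turning the gripper so its camera faces back from the lid and the jaws run along chest y.

```bash
cat >> h.py <<'E'
def path(P0,yaw0,pts,dyaw,tilt=0):
    """world shifts -> tool shifts (cm), tool upright at yaw"""
    out=[];p=np.array(P0,float);y=yaw0
    for q in pts:
        Rm=R.from_euler("xyz",[-np.pi/2,0,y]).as_matrix()
        out.append(np.round(100*Rm.T@(np.array(q)-p),1)); p=p+Rm@out[-1]/100; y+=np.radians(dyaw)
    return out,p,y
E
python3 - <<'E'
from h import *
import json
p0=np.array([.1833,-.5442,.2043]);N=16
r0,a0=np.hypot(*p0[:2]),np.arctan2(p0[1],p0[0]); g=np.array([.402,.0415]);r1,a1=np.hypot(*g),np.arctan2(g[1],g[0])
pts=[]
for i in range(1,N+1):
    t=i/N;r=r0+(r1-r0)*min(1,t*1.3);a=a0+(a1-a0)*t;z=.2043+.03*np.sin(np.pi*min(1,t))-.05*max(0,t-.6)/.4
    pts.append([r*np.cos(a),r*np.sin(a),z])
o,p,y=path(p0,-1.246,pts,-(-9.73))
print(json.dumps([[list(map(float,v)),[0,-9.7,0],1] for v in o]),p,y)
E
```

```text
[[[-1.6, -0.6, 4.7], [0, -9.7, 0], 1], [[-1.2, -0.5, 4.7], [0, -9.7, 0], 1], [[-0.7, -0.6, 4.7], [0, -9.7, 0], 1], [[-0.4, -0.4, 4.6], [0, -9.7, 0], 1], [[-0.1, -0.4, 4.6], [0, -9.7, 0], 1], [[0.3, -0.3, 4.4], [0, -9.7, 0], 1], [[0.6, -0.1, 4.2], [0, -9.7, 0], 1], [[1.0, -0.1, 4.1], [0, -9.7, 0], 1], [[1.2, 0.1, 4.0], [0, -9.7, 0], 1], [[1.4, 0.4, 3.7], [0, -9.7, 0], 1], [[1.7, 1.1, 3.5], [0, -9.7, 0], 1], [[1.9, 1.2, 3.2], [0, -9.7, 0], 1], [[2.6, 1.2, 2.3], [0, -9.7, 0], 1], [[3.0, 1.3, 1.6], [0, -9.7, 0], 1], [[3.1, 1.3, 1.4], [0, -9.7, 0], 1], [[3.2, 1.4, 1.1], [0, -9.7, 0], 1]] [0.40201858 0.04150934 0.1543    ] 1.4711285795047724
```

Request:
servo_tool([
  [[-1.6, -0.6, 4.7], [0, -9.7, 0], 1],
  [[-1.2, -0.5, 4.7], [0, -9.7, 0], 1],
  [[-0.7, -0.6, 4.7], [0, -9.7, 0], 1],
  [[-0.4, -0.4, 4.6], [0, -9.7, 0], 1],
  [[-0.1, -0.4, 4.6], [0, -9.7, 0], 1],
  [[0.3, -0.3, 4.4], [0, -9.7, 0], 1],
  [[0.6, -0.1, 4.2], [0, -9.7, 0], 1],
  [[1.0, -0.1, 4.1], [0, -9.7, 0], 1],
  [[1.2, 0.1, 4.0], [0, -9.7, 0], 1],
  [[1.4, 0.4, 3.7], [0, -9.7, 0], 1],
  [[1.7, 1.1, 3.5], [0, -9.7, 0], 1],
  [[1.9, 1.2, 3.2], [0, -9.7, 0], 1],
  [[2.6, 1.2, 2.3], [0, -9.7, 0], 1],
  [[3.0, 1.3, 1.6], [0, -9.7, 0], 1],
  [[3.1, 1.3, 1.4], [0, -9.7, 0], 1],
  [[3.2, 1.4, 1.1], [0, -9.7, 0], 1],
  [[0, 0, 0], [0, 0, 0], 1],
  [[0, 0, 0], [0, 0, 0], 1],
])

```text
time_s: 2.4
position: [0.4048, 0.0399, 0.1558]
tool_rot: [-1.571, 0.001, 1.461]
wrist_force: [0.4, -0.2, 0.7]
grip_width: 0.004
```

Request:
servo_tool([
  [[0, 1.5, 0], [0, 0, 0], 1],
  [[0, 1.5, 0], [0, 0, 0], 1],
  [[0, 1.5, 0], [0, 0, 0], 1],
  [[0, 1.5, 0], [0, 0, 0], 1],
  [[0, 1.5, 0], [0, 0, 0], 1],
  [[0, 1.5, 0], [0, 0, 0], 1],
  [[0, 1.5, 0], [0, 0, 0], 1],
  [[0, 0, 0], [0, 0, 0], 1],
  [[0, 0, 0], [0, 0, 0], 1],
])

```text
time_s: 3.52
position: [0.4047, 0.0404, 0.0505]
tool_rot: [-1.571, -0.0, 1.463]
wrist_force: [0.6, -0.3, -0.2]
grip_width: 0.005
```

```bash
python3 - <<'E'
from rig import cams,ctrl
import cv2
print(ctrl.get_obs()["joints"])
for n in ["scene","top"]:
    cv2.imwrite(f"pics/{n}1.png",cams.get_image(n)["image"])
E
python3 -c "
import cv2,numpy as np
a=cv2.imread('pics/top1.png')[115:265,155:335];b=cv2.imread('pics/scene1.png')[130:280,145:345]
cv2.imwrite('pics/c1.png',np.hstack([cv2.resize(a,None,fx=2,fy=2),cv2.resize(b,None,fx=2,fy=2)]))"
```

```text
[-1.14139082e-01  5.23186226e-02  2.07751261e+00  1.80108278e-06
  1.01164911e+00 -1.57682128e+00]
```

View pics/c1.png

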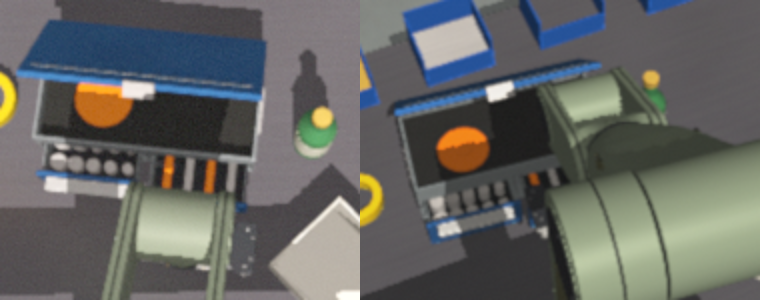

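The fingertips are down in front of the right drawer with clearance. I'll tilt slightly and push.

Request:
servo_tool([
  [[0, 0, 0], [-6, 0, 0], 1],
  [[0, 0, 0], [-6, 0, 0], 1],
  [[0, 0.2, -0.9], [0, 0, 0], 1],
  [[0, 0.2, -1.0], [0, 0, 0], 1],
  [[0, 0.2, -1.0], [0, 0, 0], 1],
  [[0, 0.2, -1.0], [0, 0, 0], 1],
  [[0, 0.2, -1.0], [0, 0, 0], 1],
  [[0, 0.2, -1.0], [0, 0, 0], 1],
  [[0, 0, 0], [0, 0, 0], 1],
])

```text
time_s: 4.75
position: [0.4657, 0.0337, 0.0511]
tool_rot: [-1.782, -0.0, 1.463]
wrist_force: [-0.7, 0.5, -0.7]
grip_width: 0.004
```

Request:
servo_tool([
  [[0, 0.2, -1.0], [0, 0, 0], 1],
  [[0, 0.2, -1.0], [0, 0, 0], 1],
  [[0, 0.1, -0.5], [0, 0, 0], 1],
  [[0, 0.1, -0.5], [0, 0, 0], 1],
  [[0, 0, 0], [0, 0, 0], 1],
])

```text
time_s: 5.38
position: [0.4956, 0.0305, 0.0516]
tool_rot: [-1.781, -0.0, 1.463]
wrist_force: [-1.0, -0.1, -0.6]
grip_width: 0.003
```

```bash
python3 - <<'E'
from rig import cams,ctrl
import cv2
for n in ["scene","top","wrist"]:
    cv2.imwrite(f"pics/{n}2.png",cams.get_image(n)["image"])
E
python3 -c "
import cv2,numpy as np
a=cv2.imread('pics/top2.png')[115:265,155:335];b=cv2.imread('pics/wrist2.png')
cv2.imwrite('pics/c2.png',np.hstack([cv2.resize(a,(460,384)),b])[:,:800])"
```

```text
(no output)
```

View pics/c2.png

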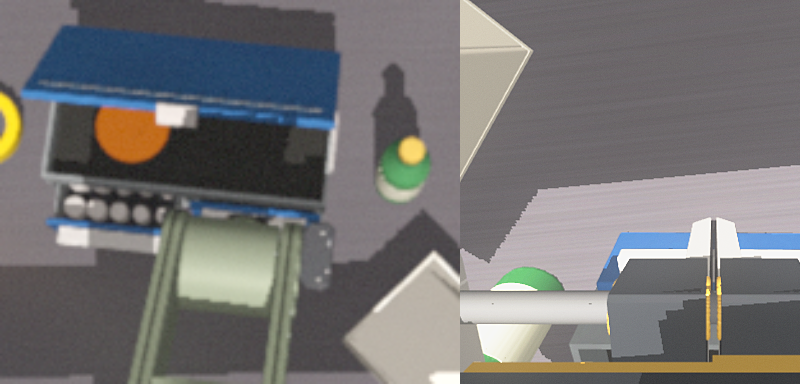

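The right drawer is nearly in: in the top view its blue front is at about (255,212) in the crop. I'll finish in small steps, watching the force.

Request:
servo_tool([
  [[0, 0.1, -0.4], [0, 0, 0], 1],
  [[0, 0.1, -0.4], [0, 0, 0], 1],
  [[0, 0, 0], [0, 0, 0], 1],
])

```text
time_s: 5.9
position: [0.4997, 0.0303, 0.0496]
tool_rot: [-1.773, -0.0, 1.463]
wrist_force: [-8.9, 0.2, 3.6]
grip_width: 0.004
```

Request:
servo_tool([
  [[0, 0, -0.2], [0, 0, 0], 1],
  [[0, 0, -0.2], [0, 0, 0], 1],
  [[0, 0, 0], [0, 0, 0], 1],
])

```text
time_s: 6.28
position: [0.4999, 0.0303, 0.0489]
tool_rot: [-1.765, 0.0, 1.463]
wrist_force: [-15.1, 2.1, 7.1]
grip_width: 0.005
```

15 N with no further motion, so the right drawer is home. I'll back off and move across to the left one.

Request:
servo_tool([
  [[0, -0.3, 1.5], [0, 0, 0], 1],
  [[0, -0.4, 2.0], [0, 0, 0], 1],
  [[0, -0.4, 2.0], [0, 0, 0], 1],
  [[0, -0.3, 1.5], [0, 0, 0], 1],
  [[2.0, 0, 0], [0, 0, 0], 1],
  [[2.0, 0, 0], [0, 0, 0], 1],
  [[2.0, 0, 0], [0, 0, 0], 1],
  [[2.0, 0, 0], [0, 0, 0], 1],
  [[2.0, 0, 0], [0, 0, 0], 1],
  [[2.0, 0, 0], [0, 0, 0], 1],
  [[2.0, 0, 0], [0, 0, 0], 1],
  [[2.0, 0, 0], [0, 0, 0], 1],
  [[0, 0, 0], [0, 0, 0], 1],
  [[0, 0, 0], [0, 0, 0], 1],
])

```text
time_s: 8.02
position: [0.4532, 0.1957, 0.0512]
tool_rot: [-1.781, 0.0, 1.463]
wrist_force: [-0.6, 0.6, 0.6]
grip_width: 0.008
```

Run:
```python
from rig import cams,ctrl
import cv2,numpy as np
im={n:cams.get_image(n)["image"] for n in ["scene","top"]}
a=im["top"][115:265,155:335];b=im["scene"][130:280,145:345]
cv2.imwrite('pics/c3.png',np.hstack([cv2.resize(a,(396,330)),cv2.resize(b,(400,330))]))
```

```text
(no output)
```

View pics/c3.png

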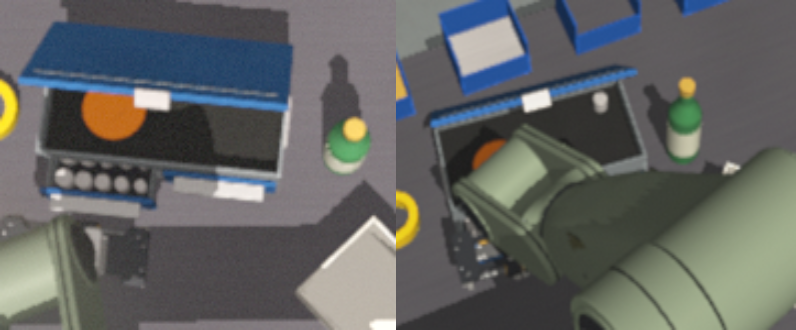

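The right drawer is in flush. Now the left one.

Request:
servo_tool([
  [[0, 0.2, -1.0], [0, 0, 0], 1],
  [[0, 0.2, -1.0], [0, 0, 0], 1],
  [[0, 0.2, -1.0], [0, 0, 0], 1],
  [[0, 0.2, -1.0], [0, 0, 0], 1],
  [[0, 0.2, -1.0], [0, 0, 0], 1],
  [[0, 0.1, -0.5], [0, 0, 0], 1],
  [[0, 0, 0], [0, 0, 0], 1],
])

```text
time_s: 9.0
position: [0.5095, 0.19, 0.0516]
tool_rot: [-1.781, -0.0, 1.463]
wrist_force: [-0.5, 0.0, -0.1]
grip_width: 0.005
```

Request:
servo_tool([
  [[0, 0.1, -0.4], [0, 0, 0], 1],
  [[0, 0.1, -0.4], [0, 0, 0], 1],
  [[0, 0, -0.2], [0, 0, 0], 1],
  [[0, 0, 0], [0, 0, 0], 1],
])

```text
time_s: 9.5
position: [0.5177, 0.1891, 0.0514]
tool_rot: [-1.777, 0.0, 1.463]
wrist_force: [-5.8, 0.3, 2.6]
grip_width: 0.005
```

Request:
servo_tool([
  [[0, 0, -0.3], [0, 0, 0], 1],
  [[0, 0, -0.2], [0, 0, 0], 1],
  [[0, 0, 0], [0, 0, 0], 1],
])

```text
time_s: 9.88
position: [0.5179, 0.1888, 0.0505]
tool_rot: [-1.768, 0.002, 1.462]
wrist_force: [-13.9, 2.5, 7.2]
grip_width: 0.005
```

Request:
servo_tool([
  [[0, -0.3, 1.5], [0, 0, 0], 1],
  [[0, -0.4, 2.0], [0, 0, 0], 1],
  [[0, -0.4, 2.0], [0, 0, 0], 1],
  [[0, -0.4, 2.0], [0, 0, 0], 1],
  [[0, -3.0, 0.6], [0, 0, 0], 1],
  [[0, -3.0, 0.0], [0, 0, 0], 1],
  [[0, -3.0, 0], [0, 0, 0], 1],
  [[0, -3.0, 0], [6, 0, 0], 1],
  [[0, -3.0, 0], [6, 0, 0], 1],
  [[0, -3.0, 0], [0, 0, 0], 1],
  [[0, -3.0, 0], [0, 0, 0], 1],
  [[0, -3.0, 0], [0, 0, 0], 1],
  [[0, 0, 0], [0, 0, 0], 1],
  [[0, 0, 0], [0, 0, 0], 1],
])

```text
time_s: 11.62
position: [0.4139, 0.2002, 0.287]
tool_rot: [-1.571, 0.0, 1.463]
wrist_force: [-0.6, 0.5, -0.2]
grip_width: 0.003
```

Run:
```python
from rig import cams,ctrl
import cv2,numpy as np
im={n:cams.get_image(n)["image"] for n in ["scene","top"]}
for n in im: cv2.imwrite(f"pics/{n}4.png",im[n])
a=im["top"][115:235,155:335];cv2.imwrite("pics/topz4.png",cv2.resize(a,None,fx=4.4,fy=4.4,interpolation=cv2.INTER_CUBIC))
```

```text
(no output)
```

View pics/topz4.png

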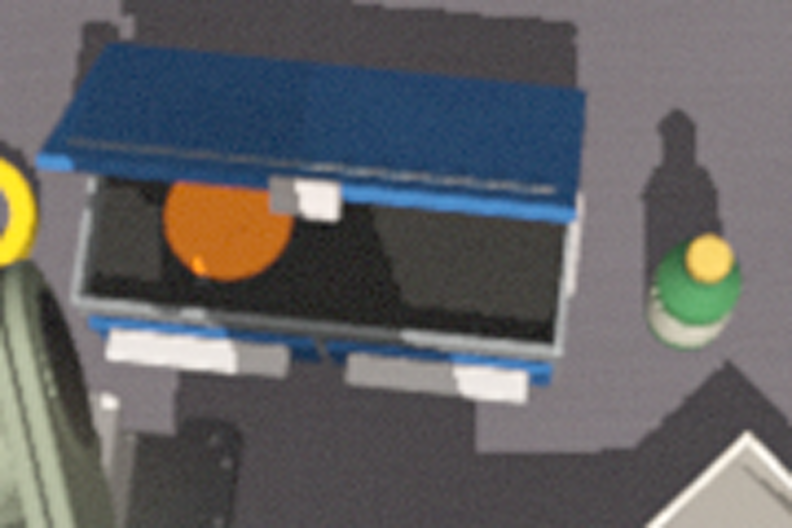

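View pics/scene4.png

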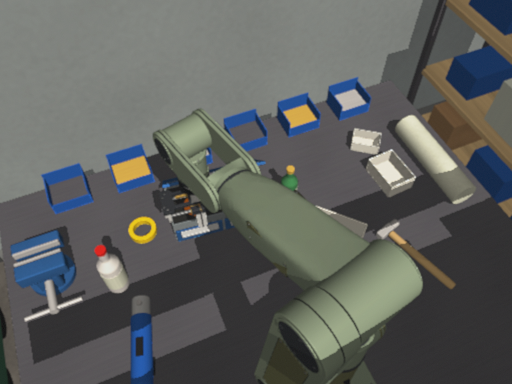

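Run:
```python
from h import *
np.set_printoptions(precision=4,suppress=True)
x=np.array([np.cos(-.105),np.sin(-.105),0])
for z,uv in [(.066,(106,363)),(.066,(288,375)),(.066,(345,386)),(.066,(527,402)),(.1,(75,303)),(.1,(557,355)),(.1,(200,317))]:
    p=plane("top",uv,z);print(p,p@x)
for uv in [(108,42),(585,90),(40,162),(575,218),(305,190)]:
    for z in (.11,.24): print(uv,plane("top",uv,z))
```

```text
[0.5278 0.2502 0.066 ] 0.4986747261802698
[0.5187 0.1291 0.066 ] 0.5022614174848113
[0.5109 0.0913 0.066 ] 0.49855210045355225
[ 0.4992 -0.0292  0.066 ] 0.4994667155832864
[0.5616 0.2642 0.1   ] 0.530854551170476
[ 0.5245 -0.0485  0.1   ] 0.5267316795710798
[0.5516 0.1827 0.1   ] 0.5294426857003204
(108, 42) [0.7355 0.2457 0.11  ]
(108, 42) [0.6895 0.2174 0.24  ]
(585, 90) [ 0.6994 -0.069   0.11  ]
(585, 90) [ 0.6573 -0.0631  0.24  ]
(40, 162) [0.6538 0.2878 0.11  ]
(40, 162) [0.6167 0.255  0.24  ]
(575, 218) [ 0.6129 -0.0611  0.11  ]
(575, 218) [ 0.5803 -0.0561  0.24  ]
(305, 190) [0.6333 0.1144 0.11  ]
(305, 190) [0.5984 0.1004 0.24  ]
```

Both ledges measure about 29 mm ahead of the rim, against 28 mm expected, so the drawers are home. The lid is unchanged at about 0.85 rad. Next I'll move over the lid's outer face.

Request:
servo_tool([
  [[-0.8, -1.0, -1.0], [0, 0, 0], 1],
  [[-0.8, -0.3, -2.2], [0, 0, 0], 1],
  [[-0.8, 0, -2.2], [0, 0, 0], 1],
  [[-0.8, 0, -2.2], [0, 0, 0], 1],
  [[-0.8, 0, -2.2], [0, 0, 0], 1],
  [[-0.8, 0, -2.2], [0, 0, 0], 1],
  [[-0.8, 0, -2.2], [0, 0, 0], 1],
  [[-0.8, 0, -2.2], [0, 0, 0], 1],
  [[-0.8, 0, -2.2], [0, 0, 0], 1],
  [[-0.6, 0, -2.2], [0, 0, 0], 1],
  [[0, 0, -1.4], [0, 0, 0], 1],
  [[0, 0, 0], [0, 0, 0], 1],
  [[0, 0, 0], [0, 0, 0], 1],
])

```text
time_s: 13.35
position: [0.6261, 0.0991, 0.3007]
tool_rot: [-1.57, -0.0, 1.463]
wrist_force: [0.1, -0.3, -0.0]
grip_width: 0.006
```

Run:
```python
from rig import cams,ctrl
import cv2,numpy as np
im={n:cams.get_image(n)["image"] for n in ["scene","wrist"]}
b=im["scene"][110:260,125:325]
cv2.imwrite('pics/c5.png',np.hstack([cv2.resize(b,(400,300)),cv2.resize(im["wrist"],(400,300))]))
```

```text
(no output)
```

View pics/c5.png

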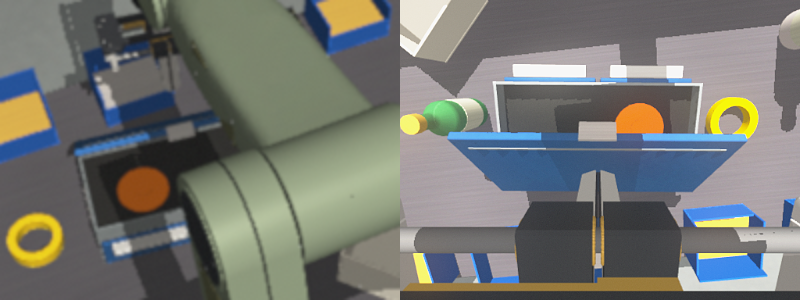

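The wrist view shows the fingers above the lid's outer face, behind its free edge, with both drawers shut. I'll descend.

Request:
servo_tool([
  [[0, 1.5, 0], [0, 0, 0], 1],
  [[0, 1.5, 0], [0, 0, 0], 1],
  [[0, 1.5, 0], [0, 0, 0], 1],
  [[0, 1.0, 0], [0, 0, 0], 1],
  [[0, 1.0, 0], [0, 0, 0], 1],
  [[0, 1.0, 0], [0, 0, 0], 1],
  [[0, 1.0, 0.2], [0, 0, 0], 1],
  [[0, 0, 0], [0, 0, 0], 1],
])

```text
time_s: 14.45
position: [0.6241, 0.099, 0.2152]
tool_rot: [-1.57, 0.0, 1.463]
wrist_force: [0.6, 0.8, 0.0]
grip_width: 0.003
```

Request:
servo_tool([
  [[0, 0.8, 0.5], [0, 0, 0], 1],
  [[0, 0.7, 0.6], [0, 0, 0], 1],
  [[0, 0.7, 0.6], [0, 0, 0], 1],
  [[0, 0.8, 0.5], [0, 0, 0], 1],
  [[0, 0.8, 0.5], [0, 0, 0], 1],
  [[0, 0.8, 0.4], [0, 0, 0], 1],
  [[0, 0, 0], [0, 0, 0], 1],
])

```text
time_s: 15.32
position: [0.5925, 0.1024, 0.1684]
tool_rot: [-1.568, 0.0, 1.463]
wrist_force: [-0.6, 0.4, 0.0]
grip_width: 0.008
```

Run:
```python
from rig import cams,ctrl
import cv2,numpy as np
im={n:cams.get_image(n)["image"] for n in ["top","wrist"]}
b=im["top"][115:265,155:335]
cv2.imwrite('pics/c6.png',np.hstack([cv2.resize(b,(400,333)),cv2.resize(im["wrist"],(400,333))]))
```

```text
(no output)
```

View pics/c6.png

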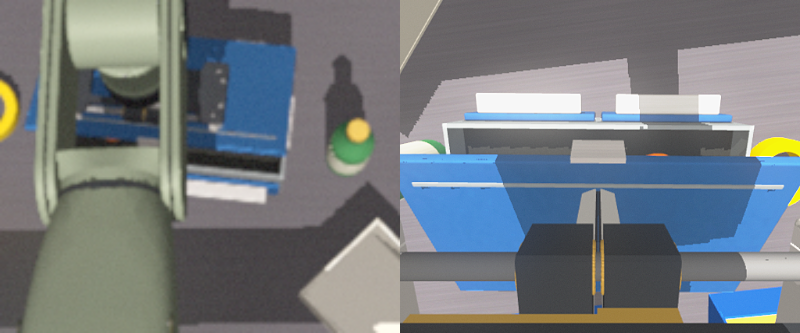

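The lid is following the fingertips, which press on its outer face near the free edge. I'll continue.

Request:
servo_tool([
  [[0, 0.8, 0.3], [0, 0, 0], 1],
  [[0, 0.8, 0.3], [0, 0, 0], 1],
  [[0, 0.8, 0.2], [0, 0, 0], 1],
  [[0, 0.8, 0.2], [0, 0, 0], 1],
  [[0, 0.8, 0.1], [0, 0, 0], 1],
  [[0, 0.6, 0.1], [0, 0, 0], 1],
  [[0, 0.5, 0], [0, 0, 0], 1],
  [[0, 0, 0], [0, 0, 0], 1],
])

```text
time_s: 16.42
position: [0.5816, 0.1036, 0.1183]
tool_rot: [-1.57, 0.0, 1.463]
wrist_force: [0.8, 0.5, 0.2]
grip_width: 0.004
```

Request:
servo_tool([
  [[0, 0.4, 0], [0, 0, 0], 1],
  [[0, 0.3, 0], [0, 0, 0], 1],
  [[0, 0, 0], [0, 0, 0], 1],
])

```text
time_s: 16.8
position: [0.5817, 0.1036, 0.1116]
tool_rot: [-1.571, 0.0, 1.463]
wrist_force: [0.2, -0.5, 0.2]
grip_width: 0.005
```

Request:
servo_tool([
  [[0, 0.2, 0], [0, 0, 0], 1],
  [[0, 0.2, 0], [0, 0, 0], 1],
  [[0, 0.1, 0], [0, 0, 0], 1],
  [[0, 0, 0], [0, 0, 0], 1],
])

```text
time_s: 17.3
position: [0.5819, 0.1037, 0.1102]
tool_rot: [-1.571, 0.0, 1.463]
wrist_force: [-6.1, 0.6, 15.0]
grip_width: -0.002
```

It stopped at z=0.110 with 15 N, so the lid is shut. I'll lift clear and check.

Request:
servo_tool([
  [[0, -1.0, 0], [0, 0, 0], 1],
  [[0, -2.0, 0], [0, 0, 0], 1],
  [[0, -2.5, 0], [0, 0, 0], 1],
  [[0, -2.5, 0], [0, 0, 0], 1],
  [[0, -2.5, 0], [0, 0, 0], 1],
  [[0, -2.5, 0], [0, 0, 0], 1],
  [[0, -2.0, 1.5], [0, 0, 0], 1],
  [[0, -1.0, 2.5], [0, 0, 0], 1],
  [[0, 0, 2.5], [0, 0, 0], 1],
  [[0, 0, 2.5], [0, 0, 0], 1],
  [[0, 0, 2.5], [0, 0, 0], 1],
  [[0, 0, 2.5], [0, 0, 0], 1],
  [[0, 0, 2.0], [0, 0, 0], 1],
  [[0, 0, 0], [0, 0, 0], 1],
  [[0, 0, 0], [0, 0, 0], 1],
])

```text
time_s: 19.18
position: [0.4233, 0.1209, 0.2671]
tool_rot: [-1.572, -0.0, 1.463]
wrist_force: [-0.6, 0.2, 0.0]
grip_width: 0.005
```

Run:
```python
from rig import cams,ctrl
import cv2,numpy as np
o=ctrl.get_obs();print(o["position"],o["wrist_force"],o["time_s"])
im={}
for n in ["top","scene","wrist"]:
    d=cams.get_image(n);im[n]=d["image"];cv2.imwrite(f"pics/{n}7.png",d["image"])
    if n=="wrist":print(d["K"].tolist(),list(d["eye"]),list(d["orientation"]))
b=im["top"][115:235,155:335];cv2.imwrite("pics/topz7.png",cv2.resize(b,None,fx=4.4,fy=4.4,interpolation=cv2.INTER_CUBIC))
```

```text
[0.42334996 0.12085056 0.26709334] [-0.5680101   0.20430293  0.0068347 ] 19.175
[[307.2806001465531, 0.0, 253.20719081560117], [0.0, 307.2806001465531, 191.89012187841013], [0.0, 0.0, 1.0]] [np.float64(0.353042912494237), np.float64(0.12836962327246118), np.float64(0.44534371764029174)] [np.float64(2.890286429983267), np.float64(0.0006674874621299676), np.float64(1.4625749677308861)]
```

View pics/topz7.png

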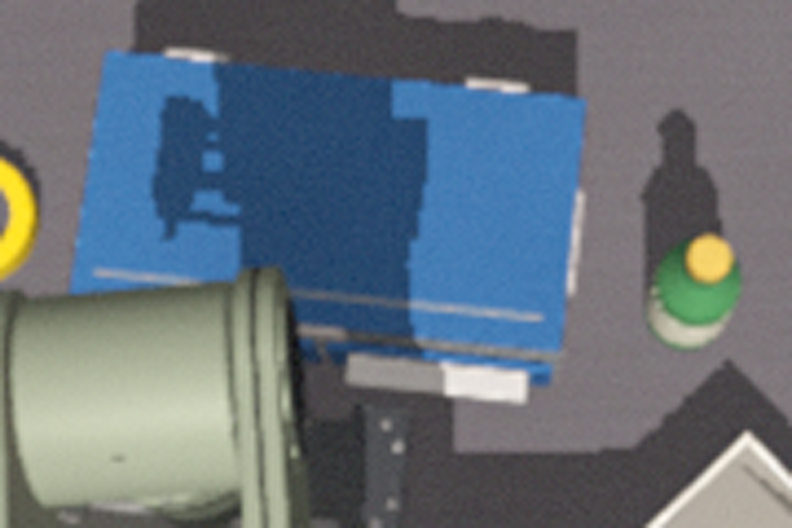

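View pics/wrist7.png

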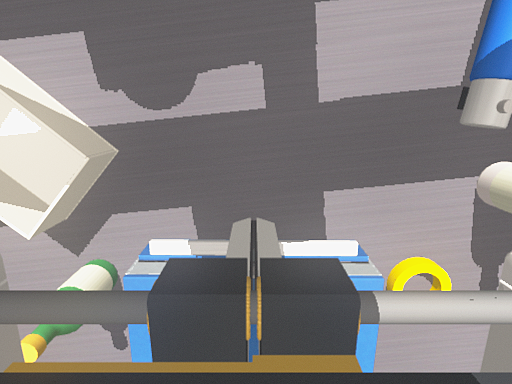

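View pics/scene7.png

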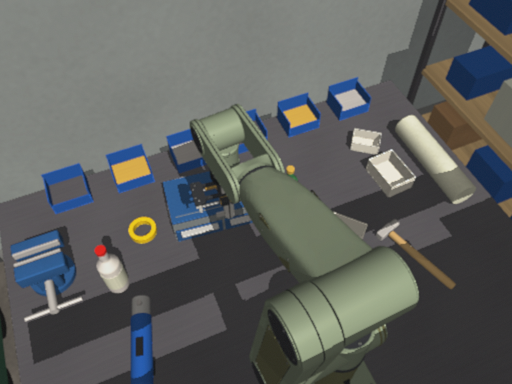

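Run:
```python
import cv2
from h import *
b=cv2.imread("pics/top7.png")[185:215,250:290];cv2.imwrite("pics/z8.png",cv2.resize(b,None,fx=18,fy=18,interpolation=cv2.INTER_NEAREST))
Pw=([[307.28,0,253.207],[0,307.28,191.89],[0,0,1]],[.35304,.12837,.44534],[2.890286,.000667,1.462575])
a=cv2.imread("pics/wrist7.png")[220:330,90:190];cv2.imwrite("pics/z9.png",cv2.resize(a,None,fx=5,fy=5,interpolation=cv2.INTER_NEAREST))
```

```text
(no output)
```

View pics/z8.png

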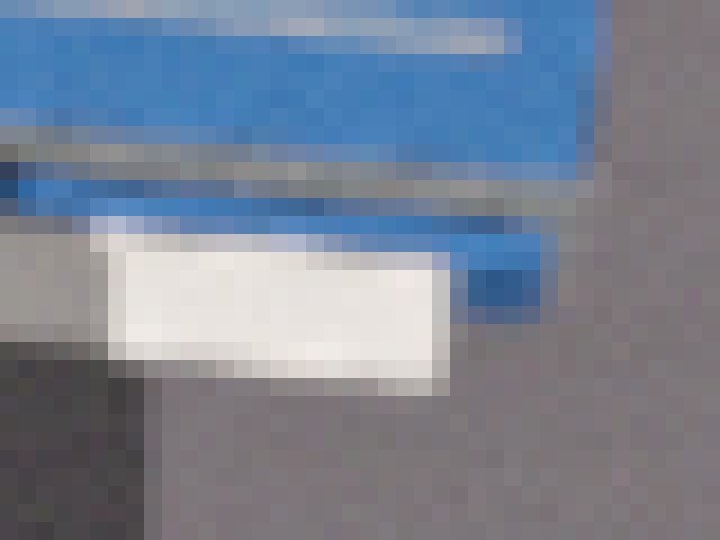

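View pics/z9.png

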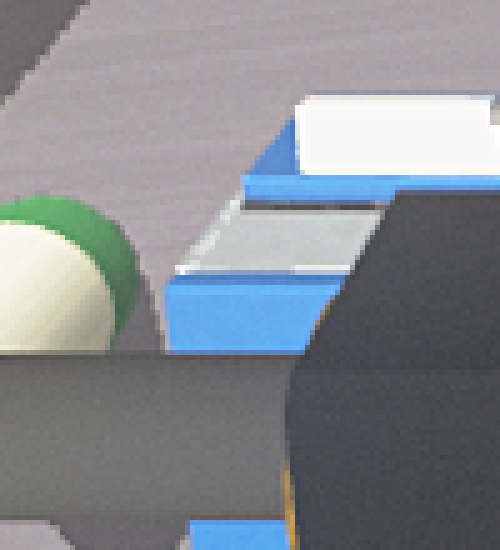

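The lid lies on the rim with no gap, both drawers are flush, and the bottle and tape are at their original pixels. Handing in.

```bash
python3 -c "
from rig import ctrl
print(ctrl.sign_off())"
```

```text
the job is handed in; nothing more can be done
None
```

The tool chest is closed up: I pushed the right drawer home, then the left, and then pressed the lid shut with the closed fingertips. The job was handed in at about 19 s; no verdict is reported.

- **Drawers:** each one stopped moving at about 15 N. In the top view, before I closed the lid, both pull ledges stood about 29 mm in front of the rim; 28 mm is fully home. The final pictures still show them flush.
- **Lid:** the fingertips stopped at z = 0.110 m with about 16 N, which is the shut height of the outer face. The last wrist picture shows the lid resting on the rim with no gap.
- **Surroundings:** the green bottle and tape roll are at the same pixels as at the start, and the water bottle looks unmoved. The tub was never approached, and I did not measure it. The disc and socket are now under the lid, so I couldn't check them again, but nothing reached into the tray.
- **Hand:** it finished clear, at z = 0.267 m in front of the chest, with no wrist force beyond sensor noise.

No check failed. The early two-view height estimates of the rim and ledges were up to 16 mm off the given heights, from hand-picked pixels. I therefore used the given heights with the top view and confirmed by contact.

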